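# Fit a water filter cartridge in the kitchenette

### The arm

A 7-joint arm with a two-finger parallel gripper is mounted at the origin on the work surface. World frame = base frame: x ahead of the robot, y to its left, z up, the work surface at z = 0. Lengths are in m, angles in rad, forces in N, time in s.
With the tool pointing down it reaches from about 0.425 to 0.875 m from the base axis. Payload 9.9 kg.
Tool frame: the origin (TCP) lies at the very end of the fingers, on their centre line; the grasp point (between the pads) lies 19 mm behind it; z points along the fingers, y is the line along which they close (so a half turn about z gives the same grasp; the last joint's range is limited). The gripper opens to 85 mm and grips with 20 to 120 N. Pads are 22 mm wide; open, the fingers measure 114 mm over their backs; the gripper's body (76 mm by 85 mm) begins 54 mm behind the grasp point. The pads swing forward as they close: fully open they stand 13 mm farther back than shut.
Start: joints at [-1.313, 0.576, 0.025, 1.437, -0.015, 1.129, -0.057], TCP at [0.226, 0.636, 0.231] pointing down, gripper open.
Joint ranges: [-2.76, 2.76], [-0.34, 2.15], [-1.52, 1.57], [0.19, 2.46], [-1.09, 4.23], [0.17, 1.99], [-2.82, 2.82]. Speed limits (rad/s): [2.22, 2.22, 3.01, 3.01, 3.14, 3.14, 3.14].

### API

Orientations are given as a rotation vector (axis times angle).
In Python, from bench import robot gives the robot as it stands. The module is installed in compiled form; this text tells all that it offers.
- The arm moves only by the shell command python3 -m handwheel 'ROWS'. ROWS is JSON, a list of rows, each a list of 3 entries, a list of its own where there are three numbers: the turn, a rotation vector about the world's x, y, z in rad, then the shift along the world's x, y, z in cm, then the closure, from -1 (fully open) to 1 (shut). In form: [[[wx, wy, wz], [tx, ty, tz], hand], ...]. A call has exactly 5 rows; each row is the pose to reach, as a shift and turn from the pose commanded when the call began; what a row does not reach only later rows make up. A row lasts 1/12 s, in which the tool goes at most 41.7 mm and 7.16 degrees, less where a joint would pass 70% of its speed; a pose out of reach is approached as far as the arm can. A call with a gripper value outside its range is refused whole. The fingers move at their own pace and stop on an object; the grip force is fixed at half the most. Time passes only in rows, so rows that repeat a pose let the fingers close, or fill a call up. It gives the time, the measured TCP pose, the force, the opening and the grip force at its end, in the units of the state.
- robot.get_state(): the state, without advancing time (a new reading comes with each control period).
- robot.get_image(name): name is "scene" or "top" or "wrist"; returns a dict with "pixels" (400x640x3 uint8, red, green, blue), "fx", "fy", "cx", "cy" (pixels), "D" ([k1, k2, p1, p2, k3] as OpenCV has them; the pictures are not rectified), "eye" and "rotation" of the camera in the world. Camera axes: x right, y down, z forward; pixel columns grow to the right and rows downward; lengths in m; the calibration is good to about 2 mm. A picture is of the moment at which its call begins. There is no depth.
- robot.sign_off(): hands the job in; it is judged then, once.
The state is a dict: "time": time; "joint_positions": joint angles; "dq": joint speeds; "tau": joint torques, N m; "ee_pos": TCP position; "eef_rot": TCP orientation; "force": force on the tool from outside, world axes, zero at the start; "ft_torque": the same for the moment, N m; "finger_gap": opening from 0.0 (shut) to 1.0 (fully open); "grip_force": force on a finger pad.
Only numpy, scipy, OpenCV 4.12 (cv2) and the standard library are available. Lean on these libraries where they do the work, as an engineer would, in place of code of your own. Each camera call takes 0.05 s, during which the arm holds its last target. There are 200 camera calls.

### The job

Fit the new cartridge in the water filter: lift the dust cap off the bay and set it down, knob up, in the shallow steel tray, then push the cartridge straight down into the bay until the sprung ball clicks and it stays down when you let go. How deep that is differs, so go by feel and press no harder than about 15 N; set things down rather than dropping or tipping them, and leave the mug, tea jar and bowl where they stand.

Things in the scene. Friction and masses are not known exactly. Their poses are not given: they have to be found in the camera images.
- filter_unit: water filter, fixed: grey base plate 140 x 240 x 18 mm (its x, y, z), at its +y end a white upright ribbed canister 74 mm across whose open top is the bay, at its -y end a white valve body up to 80 mm high with a round gauge in front and a steel spout up to 154 mm high. Origin: centre of the underside, on the counter; z up. Over 20 N of push on the cartridge may crack it.
- bay_rim (a point): centre of the bay's mouth at the canister's flat top rim, 100 mm above the counter, at (0, 50, 100) mm in the filter_unit frame, same axes. Bore 45.6 mm for the 44 mm barrel, 3 mm lead-in chamfer. In it sits a liner, screwed in to a depth that differs and is not measured: a clicked-in cartridge has its foot 46 to 72 mm below this point; 1 mm deeper it meets a firm rubber seat (15 N/mm).
- slot (a point): middle of the upright slot in the canister's -x side, 27.6 mm below the rim; the liner's sprung steel ball (10 mm, 5 mm of it in the bore) is within 12 mm above or below. A cartridge meets valve and ball 35 and 27 mm short of its clicked depth: push 6 to 14 N over the nose, 4 to 10 N along the barrel; over the last 3 mm it falls to 0 to 4 N as the ball drops into the groove; then the seat.
- cartridge: the new cartridge, standing on the counter: white plastic, 104 mm tall, 90 to 145 g. Origin: centre of its flat foot, 32 mm across; z up. Tapered nose to 12 mm, then a 44 mm barrel to 74 mm with a groove round it 28 to 40 mm up; on top a grip fin from 74 to 104 mm, 44 mm long (its x), 16 mm thick (its y): pinch it across y. If not clicked in, a sprung valve in the bay (6 to 7 N) lifts it 33 mm.
- dust_cap: grey plastic dust cap lying loose on the bay's rim: disc 72 mm across, 6 mm thick, under it a plug 40 mm across, 6 mm deep, standing loosely in the bore; on top an upright knob 36 mm long (its x), 14 mm thick (its y), 30 mm high: pinch it across y. Origin: centre of the plug's underside, z up; disc from 6 to 12 mm, knob from 12 to 42 mm above it. 60 g.
- tray: shallow open steel tray, 200 (x) x 150 (y) x 22 mm high, walls and floor 4 mm, fixed to the counter. Origin: centre of the underside, z up.
- mug: white mug, 80 mm across, 92 mm high, origin centre of its foot. Leave alone.
- tea_jar: amber glass jar with a wooden cap, 76 mm across, 105 mm high, origin centre of its foot. Leave alone.
- bowl: terracotta bowl, 116 mm across, 50 mm high, origin centre of its foot. Leave alone.
There are look-alikes about, which are no part of the job. Leave any green, purple or yellow look-alike of the dust_cap alone.

How it is judged:
By the outcome, as a careful person would: the job done as asked, in the order asked, and still so for the second after the job is handed in, with the robot touching nothing.
It also fails if it takes over 67 s, if anything falls off the work surface, if the arm or the gripper's body presses on something with over 40 N, if the wrist force passes 120 N, or if a joint passes its speed limit or range.

## Working session

There is one attempt and no reset: what is moved stays moved. The work goes in short steps, Python scripts to look and compute and a shell command to move; the robot and the scene stay as the last step left them, time stands still between calls to the robot, and variables do not carry over. Pictures are saved under pics/ and viewed, at most 10 in all, crops included, and the job is handed in when it is done.

```bash
mkdir -p pics
python3 - <<'E'
from bench import robot
import cv2
s=robot.get_state();print({k:s[k] for k in('time','ee_pos','eef_rot','force','finger_gap')})
for n in('scene','top'):
    i=robot.get_image(n);cv2.imwrite(f'pics/{n}0.png',i['pixels'][:,:,::-1]);print(n,[i[k] for k in('fx','fy','cx','cy','D','eye','rotation')])
E
```

```text
{'time': 0.0, 'ee_pos': array([0.22608837, 0.63551397, 0.23044235]), 'eef_rot': array([-5.34161364e-01, -3.09563764e+00,  2.63630298e-03]), 'force': array([ 0.4453793 , -0.11689511,  0.37517701]), 'finger_gap': 1.00073451171442}
scene [364.4434201564724, 364.4434201564724, 315.8145075090625, 202.57954524375276, array([-0.05285895,  0.        ,  0.        ,  0.        ,  0.        ]), array([ 0.95060626, -0.19757746,  0.72216795]), array([-2.29431661, -1.30205821,  0.39047958])]
top [424.9432424795121, 424.9432424795121, 313.73103562674896, 200.4111819663515, array([-0.05411688,  0.        ,  0.        ,  0.        ,  0.        ]), array([ 0.56402138, -0.00560791,  1.15210967]), array([-2.18848765,  2.21070837, -0.01953101])]
```

View pics/top0.png

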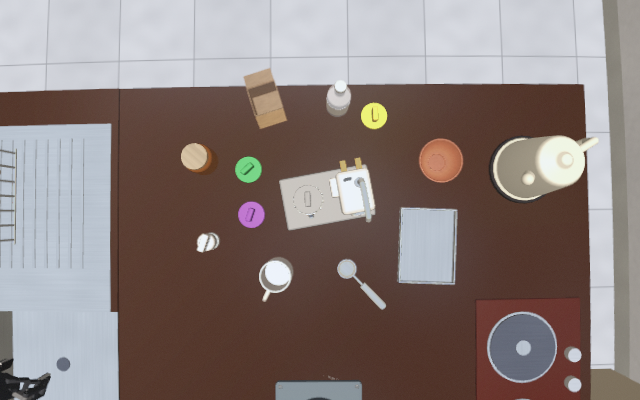

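View pics/scene0.png

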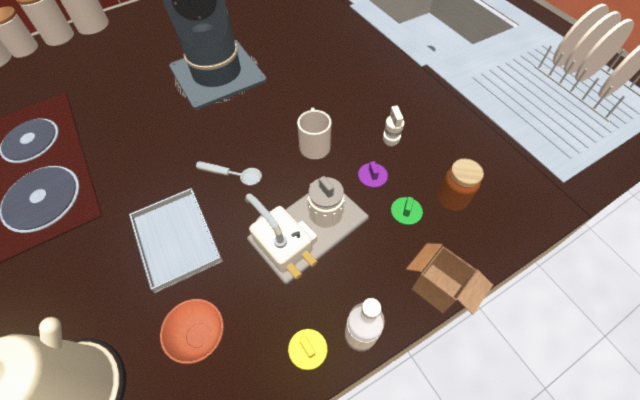

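Top view: the grey dust_cap is at about (308,200) on the canister. The green (248,169), purple (251,214) and yellow (374,116) caps are look-alikes. The cartridge (white, with a fin) is at (207,242), and the tray at (427,246). The white bottle at (339,97) is not the cartridge because it has a round cap. One enlarged crop to confirm.

```bash
cat > h.py <<'E'
import numpy as np,cv2
from scipy.spatial.transform import Rotation as R
def ray(i,u,v):
    K=np.array([[i['fx'],0,i['cx']],[0,i['fy'],i['cy']],[0,0,1]])
    p=cv2.undistortPoints(np.array([[[u,v]]],float),K,np.array(i['D']))[0,0]
    return R.from_rotvec(i['rotation']).apply([p[0],p[1],1])
def at(i,u,v,z):
    d=ray(i,u,v);e=np.array(i['eye']);return e+d*(z-e[2])/d[2]
def proj(i,P):
    K=np.array([[i['fx'],0,i['cx']],[0,i['fy'],i['cy']],[0,0,1]])
    r=R.from_rotvec(i['rotation']).inv();q=r.apply(np.atleast_2d(P)-i['eye'])
    return cv2.projectPoints(q,np.zeros(3),np.zeros(3),K,np.array(i['D']))[0][:,0]
E
python3 - <<'E'
from bench import robot
import cv2,numpy as np,pickle
a=robot.get_image('top');b=robot.get_image('scene');pickle.dump((a,b),open('im.pkl','wb'))
T=a['pixels'][:,:,::-1];S=b['pixels'][:,:,::-1]
A=cv2.resize(T[150:260,185:385],None,fx=4,fy=4,interpolation=cv2.INTER_CUBIC)
B=cv2.resize(S[90:170,360:430],None,fx=2,fy=2,interpolation=cv2.INTER_CUBIC)
C=cv2.resize(S[160:290,230:380],None,fx=3,fy=3,interpolation=cv2.INTER_CUBIC)[:160]
out=np.zeros((600,800,3),np.uint8);out[:440]=A;out[440:600,:140]=B;out[440:600,150:600]=C;cv2.imwrite('pics/c1.png',out)
E
```

```text
(no output)
```

View pics/c1.png

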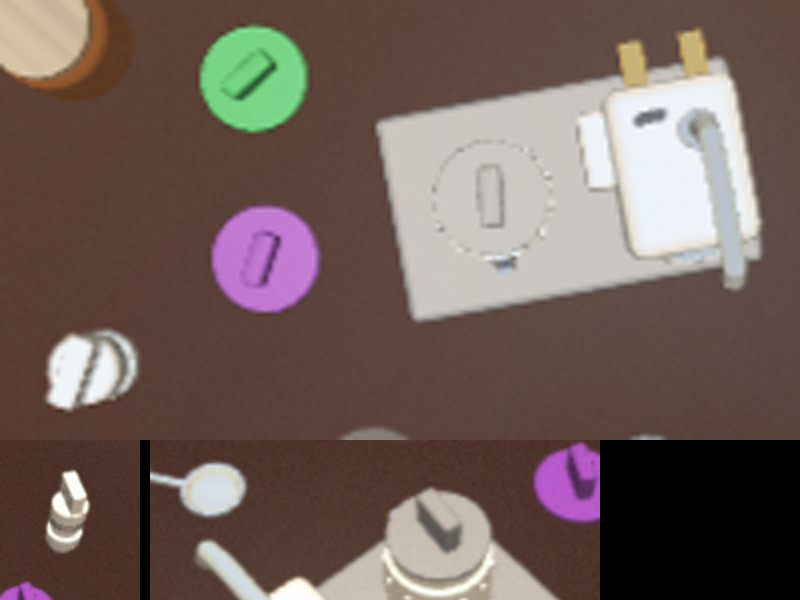

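The crop shows the grey cap on the canister with its disc at crop (493,200), i.e. px (308,200), and its knob running along image vertical. That is the one meant. The cartridge has its fin top at crop (70,372) and its barrel at (93,366).

Run:
```python
import pickle,numpy as np
from h import *
a,b=pickle.load(open('im.pkl','rb'))
c=lambda u,v:((u)/4+185-.375,(v)/4+150-.375)
f=lambda n,u,v,z:print(n,at(a,u,v,z).round(4))
f('disc',*c(493,200),.106);f('knob',*c(490,196),.136)
for e in((488,165),(492,227)):f('knobend',*c(*e),.136)
for e in((377,122),(415,320),(760,258),(722,58)):f('plate',*c(*e),.018)
P=[at(a,*c(*e),.018)[:2] for e in((377,122),(415,320),(760,258),(722,58))];print(np.mean(P,0))
for e in((80,337),(58,408)):f('fin',*c(*e),.104)
f('finc',*c(70,372),.104)
for e in((400,208),(457,208),(455,284),(398,283)):f('tray',*e,.022)
f('mug',276,272,.092);f('jar',195,157,.105)
import sys
for n,u,v,z in(('sc finc',394.5,114,.104),('knob',326,187,.136)):print(n,at(b,u,v,z).round(4))
print(R.from_rotvec([-5.34161364e-01, -3.09563764e+00,  2.63630298e-03]).as_matrix().round(3))
```

```text
disc [0.5983 0.0221 0.106 ]
knob [0.5997 0.0231 0.136 ]
knobend [0.6183 0.0241 0.136 ]
knobend [0.5811 0.0221 0.136 ]
plate [0.6542 0.1017 0.018 ]
plate [0.5216 0.0773 0.018 ]
plate [ 0.5606 -0.1531  0.018 ]
plate [ 0.6946 -0.1297  0.018 ]
[ 0.60775143 -0.0259652 ]
fin [0.516  0.2792 0.104 ]
fin [0.4721 0.2932 0.104 ]
finc [0.4944 0.2855 0.104 ]
tray [ 0.5762 -0.2204  0.022 ]
tray [ 0.5746 -0.3727  0.022 ]
tray [ 0.3728 -0.3641  0.022 ]
tray [ 0.3775 -0.2123  0.022 ]
mug [0.4192 0.1037 0.092 ]
jar [0.7076 0.3028 0.105 ]
sc finc [0.4988 0.2748 0.104 ]
knob [0.6116 0.0159 0.136 ]
[[-0.942  0.335 -0.   ]
 [ 0.335  0.942 -0.002]
 [-0.    -0.002 -1.   ]]
```

Estimates agree: bay rim (0.599,0.023) from the plate against knob (0.600,0.023). Knob yaw is about 3°, fin yaw about -18°. Moving above the cap with a turn of +0.39 rad.

```bash
python3 -m handwheel '[[[0,0,0.02],[1.9,-3.1,0],-1],[[0,0,0.04],[3.8,-6.2,0],-1],[[0,0,0.06],[5.7,-9.3,0],-1],[[0,0,0.08],[7.6,-12.4,0],-1],[[0,0,0.1],[9.4,-15.3,0],-1]]'
python3 -m handwheel '[[[0,0,0.02],[1.9,-3.1,0],-1],[[0,0,0.04],[3.8,-6.2,0],-1],[[0,0,0.06],[5.7,-9.3,0],-1],[[0,0,0.08],[7.6,-12.4,0],-1],[[0,0,0.1],[9.4,-15.3,0],-1]]'
python3 -m handwheel '[[[0,0,0.02],[1.9,-3.1,0],-1],[[0,0,0.04],[3.8,-6.2,0],-1],[[0,0,0.06],[5.7,-9.3,0],-1],[[0,0,0.08],[7.6,-12.4,0],-1],[[0,0,0.1],[9.4,-15.3,0],-1]]'
```

```text
time: 0.62
ee_pos: [0.3211, 0.4809, 0.2312]
eef_rot: [0.378, 3.119, -0.001]
force: [1.3, 0.7, 0.3]
finger_gap: 0.998
grip_force: 0.0
time: 1.03
ee_pos: [0.415, 0.3279, 0.2313]
eef_rot: [0.222, 3.134, -0.0]
force: [1.1, 0.4, 0.0]
finger_gap: 1.004
grip_force: 0.0
time: 1.45
ee_pos: [0.509, 0.1748, 0.2314]
eef_rot: [0.065, 3.141, -0.0]
force: [0.5, 1.3, 0.4]
finger_gap: 0.998
grip_force: 0.0
```

```bash
python3 -m handwheel '[[[0,0,0.02],[1.9,-3.0,0],-1],[[0,0,0.04],[3.8,-6.0,0],-1],[[0,0,0.06],[5.7,-9.0,0],-1],[[0,0,0.08],[7.5,-12,0],-1],[[0,0,0.1],[9.1,-15.2,0],-1]]'
python3 - <<'E'
from bench import robot
import cv2,pickle
i=robot.get_image('wrist');pickle.dump(i,open('w1.pkl','wb'));cv2.imwrite('pics/w1.png',i['pixels'][:,:,::-1])
s=robot.get_state();print(s['ee_pos'],s['eef_rot'],i['eye'])
from h import *
print(proj(i,[[.599,.023,.106],[.6,.023,.136]]))
E
```

```text
time: 1.87
ee_pos: [0.6001, 0.0237, 0.2312]
eef_rot: [-0.094, 3.14, 0.0]
force: [0.4, 0.3, -1.2]
finger_gap: 1.001
grip_force: 0.0
[0.60248107 0.01449784 0.23110673] [-0.0827821   3.13882214 -0.00837279] [0.52640967 0.01868831 0.3745534 ]
[[316.77161805 190.93461024]
 [316.71294977 200.87088539]]
```

View pics/w1.png

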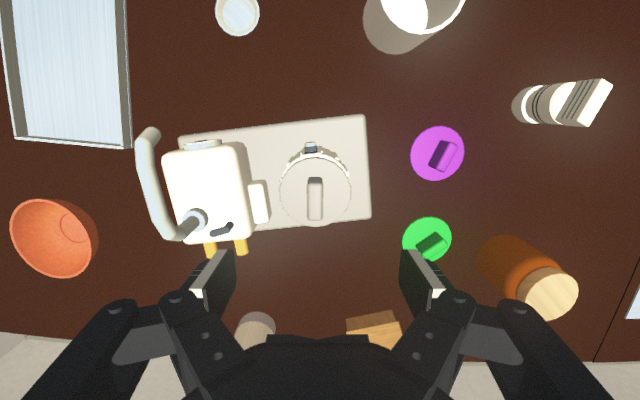

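Wrist view: the knob's top face is centred at (315,201) against a predicted (317,201), which is within 1 mm and aligned with the fingers. Descending to z 0.110 and closing.

```bash
python3 -m handwheel '[[[0,0,0],[0.1,-0.1,-2.5],-1],[[0,0,0],[0.1,-0.1,-5],-1],[[0,0,0],[0.1,-0.1,-7.5],-1],[[0,0,0],[0.1,-0.1,-10],-1],[[0,0,0],[0.1,-0.1,-11],-1]]'
python3 -m handwheel '[[[0,0,0],[0,0,-0.4],-1],[[0,0,0],[0,0,-0.8],-1],[[0,0,0],[0,0,-1.1],-1],[[0,0,0],[0,0,-1.1],-1],[[0,0,0],[0,0,-1.1],-0.4]]'
python3 -m handwheel '[[[0,0,0],[0,0,0],0],[[0,0,0],[0,0,0],0.5],[[0,0,0],[0,0,0],1],[[0,0,0],[0,0,0],1],[[0,0,0],[0,0,0],1]]'
python3 -m handwheel '[[[0,0,0],[0,0,0],1],[[0,0,0],[0,0,0],1],[[0,0,0],[0,0,0],1],[[0,0,0],[0,0,0],1],[[0,0,0],[0,0,0],1]]'
```

```text
time: 2.33
ee_pos: [0.5984, 0.024, 0.1181]
eef_rot: [0.091, -3.136, 0.0]
force: [-0.7, -1.1, -0.1]
finger_gap: 0.997
grip_force: 0.0
time: 2.75
ee_pos: [0.6008, 0.024, 0.1112]
eef_rot: [-0.091, 3.139, 0.0]
force: [-0.6, 0.1, 1.2]
finger_gap: 0.885
grip_force: 0.0
time: 3.17
ee_pos: [0.6004, 0.0239, 0.1106]
eef_rot: [-0.091, 3.14, 0.0]
force: [-9.1, 0.5, 24.6]
finger_gap: 0.153
grip_force: 60.5
time: 3.58
ee_pos: [0.6005, 0.024, 0.1106]
eef_rot: [-0.091, 3.14, 0.0]
force: [-0.0, -0.3, 5.7]
finger_gap: 0.156
grip_force: 59.4
```

```bash
python3 -m handwheel '[[[0,0,0],[0,0,1],1],[[0,0,0],[0,0,3],1],[[0,0,0],[0,0,5.5],1],[[0,0,0],[0,0,8],1],[[0,0,0],[0,0,10],1]]'
python3 -m handwheel '[[[0,0,0],[-0.5,-1,0],1],[[0,0,0],[-1.3,-3,0],1],[[0,0,0],[-2.2,-5.5,0],1],[[0,0,0],[-3.2,-8,0],1],[[0,0,0],[-4.2,-10.5,0],1]]'
python3 -m handwheel '[[[0,0,0],[-0.9,-2.3,0],1],[[0,0,0],[-1.8,-4.6,0],1],[[0,0,0],[-2.7,-6.9,0],1],[[0,0,0],[-3.5,-9,0],1],[[0,0,0],[-4.2,-10.6,0],1]]'
python3 -m handwheel '[[[0,0,0],[-0.9,-2.3,0],1],[[0,0,0],[-1.8,-4.6,0],1],[[0,0,0],[-2.7,-6.9,0],1],[[0,0,0],[-3.5,-9,0],1],[[0,0,0],[-4.1,-10.5,0],1]]'
python3 - <<'E'
from bench import robot
import cv2,pickle
i=robot.get_image('wrist');j=robot.get_image('top')
import numpy as np
a=j['pixels'][120:320,200:480,::-1];b=i['pixels'][:,:,::-1]
out=np.zeros((600,800,3),np.uint8);out[:400,:560]=cv2.resize(a,(560,400));out[400:600,:320]=cv2.resize(b,(320,200));cv2.imwrite('pics/t1.png',out)
s=robot.get_state();print(s['ee_pos'],s['force'])
E
```

```text
time: 4.0
ee_pos: [0.6003, 0.0239, 0.2124]
eef_rot: [-0.091, 3.14, -0.0]
force: [0.5, 0.6, -0.6]
finger_gap: 0.151
grip_force: 58.7
time: 4.42
ee_pos: [0.5571, -0.0822, 0.21]
eef_rot: [0.092, -3.139, 0.0]
force: [1.0, -0.8, -0.5]
finger_gap: 0.148
grip_force: 58.7
time: 4.83
ee_pos: [0.5146, -0.1894, 0.21]
eef_rot: [0.088, -3.139, 0.001]
force: [-0.5, -0.3, -1.0]
finger_gap: 0.154
grip_force: 58.7
time: 5.25
ee_pos: [0.4733, -0.2944, 0.21]
eef_rot: [0.088, -3.139, 0.001]
force: [-0.5, 0.0, -0.2]
finger_gap: 0.154
grip_force: 58.7
[ 0.47273599 -0.2954397   0.21000334] [ 0.30555763  0.4065048  -1.00433398]
```

View pics/t1.png

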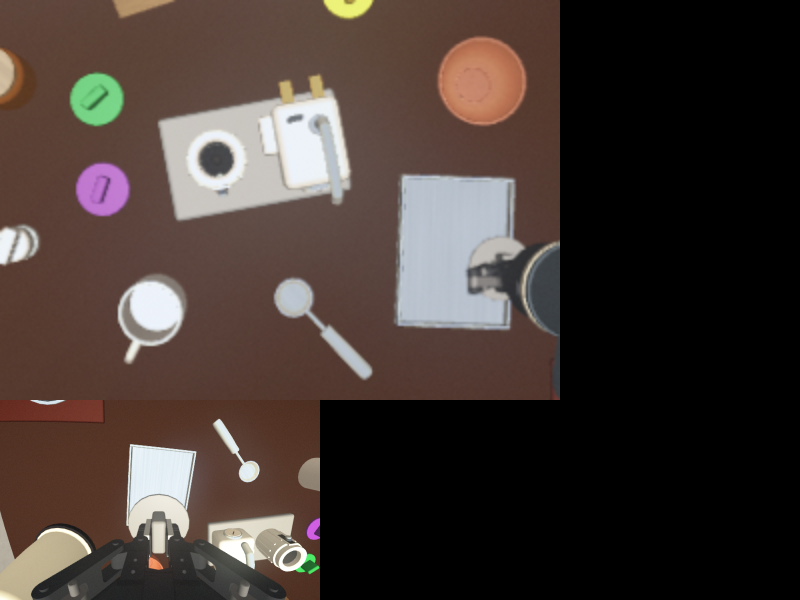

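Bay is open and the cap is held level in the gripper, over the tray. Lowering it.

```bash
python3 -m handwheel '[[[0,0,0],[0.1,0.1,-3],1],[[0,0,0],[0.2,0.2,-7],1],[[0,0,0],[0.2,0.2,-11],1],[[0,0,0],[0.2,0.2,-14.5],1],[[0,0,0],[0.2,0.2,-17],1]]'
python3 -m handwheel '[[[0,0,0],[0,0,-0.5],1],[[0,0,0],[0,0,-0.9],1],[[0,0,0],[0,0,-1.3],1],[[0,0,0],[0,0,-1.5],1],[[0,0,0],[0,0,-1.6],1]]'
```

```text
time: 5.77
ee_pos: [0.476, -0.2884, 0.0373]
eef_rot: [0.093, -3.138, -0.003]
force: [0.0, -0.3, -0.8]
finger_gap: 0.15
grip_force: 58.7
time: 6.18
ee_pos: [0.478, -0.2904, 0.0254]
eef_rot: [-0.091, 3.138, -0.002]
force: [0.1, 0.1, -0.5]
finger_gap: 0.153
grip_force: 58.7
```

```bash
python3 -m handwheel '[[[0,0,0],[0,0,-0.1],1],[[0,0,0],[0,0,-0.2],1],[[0,0,0],[0,0,-0.25],1],[[0,0,0],[0,0,-0.3],1],[[0,0,0],[0,0,-0.3],1]]'
python3 -m handwheel '[[[0,0,0],[0,0,-0.05],1],[[0,0,0],[0,0,-0.1],1],[[0,0,0],[0,0,-0.15],1],[[0,0,0],[0,0,-0.15],1],[[0,0,0],[0,0,-0.15],1]]'
```

```text
time: 6.6
ee_pos: [0.4773, -0.2901, 0.0214]
eef_rot: [-0.091, 3.14, -0.0]
force: [0.6, 0.1, -2.1]
finger_gap: 0.154
grip_force: 58.7
time: 7.02
ee_pos: [0.4773, -0.2901, 0.0206]
eef_rot: [-0.091, 3.14, -0.0]
force: [-2.1, 2.1, 10.5]
finger_gap: 0.15
grip_force: 60.4
```

```bash
python3 -m handwheel '[[[0,0,0],[0,0,0],0.5],[[0,0,0],[0,0,0],0],[[0,0,0],[0,0,0],-1],[[0,0,0],[0,0,0],-1],[[0,0,0],[0,0,0],-1]]'
python3 -m handwheel '[[[0,0,0],[0,0,0],-1],[[0,0,0],[0,0,0],-1],[[0,0,0],[0,0,1],-1],[[0,0,0],[0,0,3],-1],[[0,0,0],[0,0,5],-1]]'
python3 -m handwheel '[[[0,0,0],[0,0,3],-1],[[0,0,0],[0,0,6],-1],[[0,0,0],[0,0,9.5],-1],[[0,0,0],[0,0,13],-1],[[0,0,0],[0,0,16],-1]]'
python3 -m handwheel '[[[0,0,-0.02],[0,2,0],-1],[[0,0,-0.04],[0,5,0],-1],[[0,0,-0.06],[0,8,0],-1],[[0,0,-0.08],[0,11,0],-1],[[0,0,-0.09],[0,14,0],-1]]'
python3 -m handwheel '[[[0,0,-0.02],[0,3,0],-1],[[0,0,-0.04],[0,6,0],-1],[[0,0,-0.06],[0,9,0],-1],[[0,0,-0.08],[0,12,0],-1],[[0,0,-0.09],[0,15,0],-1]]'
python3 -m handwheel '[[[0,0,-0.02],[0,3,0],-1],[[0,0,-0.04],[0,6,0],-1],[[0,0,-0.06],[0,9,0],-1],[[0,0,-0.08],[0,12,0],-1],[[0,0,-0.09],[0,15,0],-1]]'
python3 -m handwheel '[[[0,0,-0.02],[0,3,0],-1],[[0,0,-0.04],[0,6,0],-1],[[0,0,-0.06],[0.4,9,0],-1],[[0,0,-0.08],[0.7,12,0],-1],[[0,0,-0.09],[1,13.2,0],-1]]'
python3 -m handwheel '[[[0,0,0],[0,0,0],-1],[[0,0,0],[0,0,0],-1],[[0,0,0],[0,0,0],-1],[[0,0,0],[0,0,0],-1],[[0,0,0],[0,0,0],-1]]'
python3 - <<'E'
from bench import robot
import cv2,pickle,numpy as np
from h import *
i=robot.get_image('wrist');j=robot.get_image('top');pickle.dump((i,j),open('w2.pkl','wb'))
out=np.zeros((600,800,3),np.uint8);out[:400,:640]=i['pixels'][:,:,::-1]
out[400:600,:240]=cv2.resize(j['pixels'][195:295,380:500,::-1],(240,200))
cv2.imwrite('pics/w2.png',out)
s=robot.get_state();print(s['ee_pos'],s['eef_rot']);print(proj(i,[[.4944,.2855,.104],[.4944,.2855,.074]]))
E
```

```text
time: 7.43
ee_pos: [0.4772, -0.29, 0.0196]
eef_rot: [0.091, -3.14, -0.0]
force: [0.5, 0.3, 0.1]
finger_gap: 0.806
grip_force: 0.0
time: 7.85
ee_pos: [0.4767, -0.2898, 0.0704]
eef_rot: [0.091, -3.139, -0.001]
force: [-0.1, -0.3, -0.1]
finger_gap: 1.0
grip_force: 0.0
time: 8.27
ee_pos: [0.4771, -0.2901, 0.2331]
eef_rot: [-0.091, 3.139, -0.001]
force: [1.8, -0.8, -0.7]
finger_gap: 1.002
grip_force: 0.0
time: 8.68
ee_pos: [0.4768, -0.1488, 0.2307]
eef_rot: [0.052, 3.14, -0.0]
force: [-0.3, 0.4, 0.1]
finger_gap: 0.997
grip_force: 0.0
time: 9.1
ee_pos: [0.4768, 0.0013, 0.2307]
eef_rot: [0.193, 3.135, 0.0]
force: [1.1, 0.1, 0.1]
finger_gap: 1.001
grip_force: 0.0
time: 9.52
ee_pos: [0.4769, 0.1513, 0.2307]
eef_rot: [0.334, 3.123, 0.0]
force: [1.1, 0.6, 0.3]
finger_gap: 1.003
grip_force: 0.0
time: 9.93
ee_pos: [0.4863, 0.2868, 0.2305]
eef_rot: [-0.467, -3.106, -0.004]
force: [0.1, -0.1, 0.1]
finger_gap: 1.001
grip_force: 0.0
time: 10.35
ee_pos: [0.4875, 0.2805, 0.2301]
eef_rot: [0.475, 3.105, -0.001]
force: [-0.5, -0.4, 0.9]
finger_gap: 0.999
grip_force: 0.0
[0.4874098  0.28103715 0.230035  ] [ 4.74119985e-01  3.10539965e+00 -1.09534628e-04]
[[324.02691939 196.65374712]
 [323.35151472 188.98621753]]
```

View pics/w2.png

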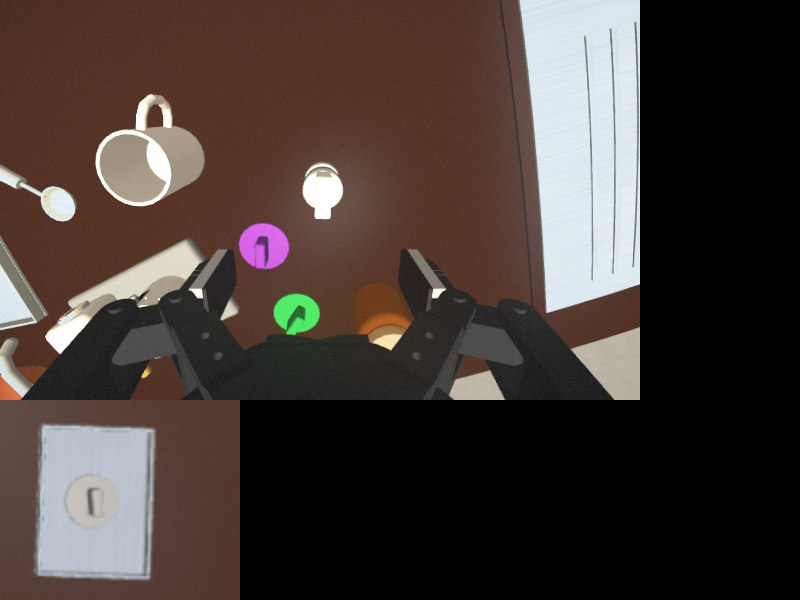

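The cap stands knob up in the tray. The fin top is at (322,197) against a predicted (324,197), aligned with the fingers and about 1 mm off. Correcting and grasping.

```bash
python3 -m handwheel '[[[0,0,0],[0.3,0.1,-2.5],-1],[[0,0,0],[0.7,0.35,-5.5],-1],[[0,0,0],[0.7,0.35,-8.5],-1],[[0,0,0],[0.7,0.35,-11],-1],[[0,0,0],[0.7,0.35,-13],-1]]'
python3 -m handwheel '[[[0,0,0],[0,0,-0.6],-1],[[0,0,0],[0,0,-1.2],-1],[[0,0,0],[0,0,-1.6],-1],[[0,0,0],[0,0,-1.9],-1],[[0,0,0],[0,0,-1.9],-1]]'
python3 -m handwheel '[[[0,0,0],[0,0,0],-0.4],[[0,0,0],[0,0,0],0.2],[[0,0,0],[0,0,0],0.5],[[0,0,0],[0,0,0],0.7],[[0,0,0],[0,0,0],1]]'
python3 -m handwheel '[[[0,0,0],[0,0,0],1],[[0,0,0],[0,0,0],1],[[0,0,0],[0,0,0],1],[[0,0,0],[0,0,0],1],[[0,0,0],[0,0,0],1]]'
```

```text
time: 10.87
ee_pos: [0.4937, 0.2846, 0.0979]
eef_rot: [-0.473, -3.105, 0.002]
force: [0.2, 0.3, 0.2]
finger_gap: 1.004
grip_force: 0.0
time: 11.28
ee_pos: [0.4945, 0.2856, 0.0812]
eef_rot: [0.472, 3.105, 0.001]
force: [0.8, -0.5, -0.3]
finger_gap: 1.004
grip_force: 0.0
time: 11.7
ee_pos: [0.4943, 0.2855, 0.081]
eef_rot: [0.472, 3.106, 0.0]
force: [0.1, 0.7, -0.1]
finger_gap: 0.297
grip_force: 0.0
time: 12.12
ee_pos: [0.4945, 0.2855, 0.081]
eef_rot: [0.472, 3.105, 0.0]
force: [1.0, -0.2, 5.0]
finger_gap: 0.173
grip_force: 59.0
```

```bash
python3 -m handwheel '[[[0,0,0],[0,0,0.5],1],[[0,0,0],[0,0,2.5],1],[[0,0,0],[0,0,5.5],1],[[0,0,0],[0,0,8.5],1],[[0,0,0],[0,0,11],1]]'
python3 -m handwheel '[[[0,0,0],[0.5,-1.2,2],1],[[0,0,0],[1.3,-3.2,3],1],[[0,0,0],[2.1,-5.2,3],1],[[0,0,0],[2.9,-7.2,3],1],[[0,0,0],[3.7,-9.2,3],1]]'
python3 -m handwheel '[[[0,0,0],[0.8,-2,0],1],[[0,0,0],[1.6,-4,0],1],[[0,0,0],[2.4,-6,0],1],[[0,0,0],[3.2,-8,0],1],[[0,0,0],[3.9,-9.7,0],1]]'
python3 -m handwheel '[[[0,0,0],[0.8,-2,0],1],[[0,0,0],[1.6,-4,0],1],[[0,0,0],[2.3,-5.8,0],1],[[0,0,0],[2.9,-7.3,-1],1],[[0,0,0],[2.9,-7.3,-2],1]]'
python3 -m handwheel '[[[0,0,0],[0,0,-0.2],1],[[0,0,0],[0,0,-0.4],1],[[0,0,0],[0,0,-0.5],1],[[0,0,0],[0,0,-0.5],1],[[0,0,0],[0,0,-0.5],1]]'
python3 - <<'E'
from bench import robot
import cv2,pickle,numpy as np
from h import *
i=robot.get_image('wrist');j=robot.get_image('scene');pickle.dump((i,j),open('w3.pkl','wb'))
out=np.zeros((600,800,3),np.uint8)
out[:420,:480]=cv2.resize(j['pixels'][140:245,270:390,::-1],(480,420),interpolation=cv2.INTER_CUBIC)
out[:400,480:]=cv2.resize(i['pixels'][130:330,240:400,::-1],(320,400),interpolation=cv2.INTER_CUBIC)
cv2.imwrite('pics/w3.png',out)
s=robot.get_state();print(s['ee_pos'],s['eef_rot'],s['force']);print(proj(j,[[.5995,.0233,.1],s['ee_pos']-[0,0,.081]]))
E
```

```text
time: 12.53
ee_pos: [0.494, 0.2854, 0.1925]
eef_rot: [-0.472, -3.106, 0.0]
force: [0.4, 0.1, -1.1]
finger_gap: 0.168
grip_force: 58.6
time: 12.95
ee_pos: [0.5311, 0.1925, 0.2211]
eef_rot: [-0.472, -3.106, 0.0]
force: [-0.2, 0.4, -1.3]
finger_gap: 0.169
grip_force: 58.7
time: 13.37
ee_pos: [0.5702, 0.0947, 0.2207]
eef_rot: [-0.473, -3.105, 0.001]
force: [0.8, 0.3, -1.1]
finger_gap: 0.172
grip_force: 58.7
time: 13.78
ee_pos: [0.6002, 0.019, 0.2008]
eef_rot: [0.479, 3.103, -0.003]
force: [0.2, -0.0, -1.3]
finger_gap: 0.175
grip_force: 58.6
time: 14.2
ee_pos: [0.5992, 0.0244, 0.1962]
eef_rot: [0.47, 3.106, 0.001]
force: [0.1, 0.7, -1.2]
finger_gap: 0.177
grip_force: 58.6
[0.59933199 0.02399837 0.19623297] [4.70971916e-01 3.10550852e+00 3.60981398e-04] [-0.2583385   0.20936996 -0.52852461]
[[325.83664631 191.18511791]
 [326.1529928  186.7829429 ]]
```

View pics/w3.png

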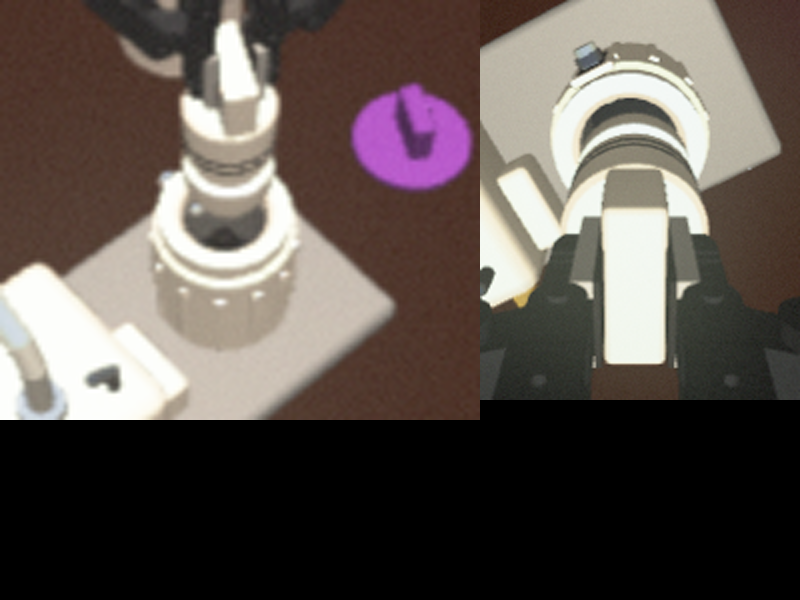

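The cartridge hangs upright over the open bay: foot in the scene crop at about (226,190), bay mouth at about (224,210). I'll check their relative position with a model overlay.

Run:
```python
import pickle,cv2,numpy as np
from h import *
i,j=pickle.load(open('w3.pkl','rb'))
out=np.zeros((600,800,3),np.uint8)
def crop(im,x,y,w,h,s,cs):
    c=cv2.resize(im['pixels'][y:y+h,x:x+w,::-1],None,fx=s,fy=s,interpolation=cv2.INTER_CUBIC)
    t=np.linspace(0,2*np.pi,90)
    for (cx,cy,z,r,col) in cs:
        p=proj(im,np.c_[cx+r*np.cos(t),cy+r*np.sin(t),0*t+z]);q=((p-[x,y]+.5)*s).astype(int)
        cv2.polylines(c,[q.reshape(-1,1,2)],True,col,1)
    return c
b=(.5995,.0233);k=(.5993,.0244);f=.1962-.081
cs=[(*b,.1,.037,(0,0,255)),(*b,.1,.0258,(0,0,255)),(*k,f+.074,.022,(0,200,0)),(*k,f+.012,.022,(0,200,0)),(*k,f,.016,(255,0,0))]
out[:600,:420]=crop(j,290,150,70,100,6,cs)
out[:420,440:]=crop(i,275,140,90,105,4,cs)[:,:360]
cv2.imwrite('pics/o3.png',out)
```

```text
(no output)
```

View pics/o3.png

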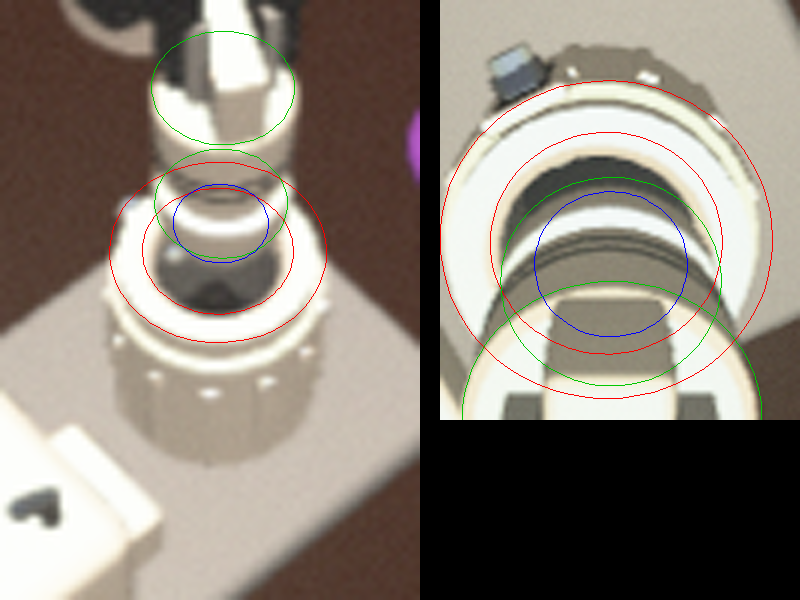

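Scene overlay fits. The wrist overlay puts the bay 1–3 mm further toward -y than the cartridge. Shifting (+0.6,-1.9) mm and entering gently, reading lateral force.

```bash
python3 -m handwheel '[[[0,0,0],[0.03,-0.1,-0.4],1],[[0,0,0],[0.06,-0.19,-0.9],1],[[0,0,0],[0.06,-0.19,-1.4],1],[[0,0,0],[0.06,-0.19,-1.9],1],[[0,0,0],[0.06,-0.19,-2.2],1]]'
python3 -m handwheel '[[[0,0,0],[0,0,-0.15],1],[[0,0,0],[0,0,-0.3],1],[[0,0,0],[0,0,-0.45],1],[[0,0,0],[0,0,-0.6],1],[[0,0,0],[0,0,-0.6],1]]'
```

```text
time: 14.72
ee_pos: [0.5994, 0.0215, 0.1727]
eef_rot: [-0.472, -3.105, 0.0]
force: [0.4, 0.1, -1.4]
finger_gap: 0.171
grip_force: 58.6
time: 15.13
ee_pos: [0.5998, 0.0216, 0.1676]
eef_rot: [-0.472, -3.106, 0.0]
force: [0.5, -0.4, -1.1]
finger_gap: 0.172
grip_force: 58.6
```

```bash
python3 -m handwheel '[[[0,0,0],[0,0,-0.1],1],[[0,0,0],[0,0,-0.2],1],[[0,0,0],[0,0,-0.3],1],[[0,0,0],[0,0,-0.3],1],[[0,0,0],[0,0,-0.3],1]]'
python3 -m handwheel '[[[0,0,0],[0,0,-0.1],1],[[0,0,0],[0,0,-0.2],1],[[0,0,0],[0,0,-0.3],1],[[0,0,0],[0,0,-0.3],1],[[0,0,0],[0,0,-0.3],1]]'
```

```text
time: 15.55
ee_pos: [0.5998, 0.0215, 0.1648]
eef_rot: [-0.472, -3.106, 0.0]
force: [-0.5, -1.1, -0.8]
finger_gap: 0.175
grip_force: 58.6
time: 15.97
ee_pos: [0.5998, 0.0215, 0.1617]
eef_rot: [-0.472, -3.106, 0.0]
force: [-0.5, 0.2, -1.1]
finger_gap: 0.173
grip_force: 58.6
```

It's in the bore with no side force. Going on in small steps until the valve is felt.

```bash
for k in 1; do python3 -m handwheel '[[[0,0,0],[0,0,-0.1],1],[[0,0,0],[0,0,-0.2],1],[[0,0,0],[0,0,-0.3],1],[[0,0,0],[0,0,-0.4],1],[[0,0,0],[0,0,-0.4],1]]'; done
python3 -m handwheel '[[[0,0,0],[0,0,-0.1],1],[[0,0,0],[0,0,-0.2],1],[[0,0,0],[0,0,-0.3],1],[[0,0,0],[0,0,-0.4],1],[[0,0,0],[0,0,-0.4],1]]'
python3 -m handwheel '[[[0,0,0],[0,0,-0.1],1],[[0,0,0],[0,0,-0.2],1],[[0,0,0],[0,0,-0.3],1],[[0,0,0],[0,0,-0.4],1],[[0,0,0],[0,0,-0.4],1]]'
```

```text
time: 16.38
ee_pos: [0.6, 0.0215, 0.158]
eef_rot: [0.472, 3.105, 0.0]
force: [-1.1, 0.2, 4.3]
finger_gap: 0.171
grip_force: 59.5
time: 16.8
ee_pos: [0.6003, 0.0216, 0.1542]
eef_rot: [0.472, 3.105, 0.0]
force: [-1.4, 0.2, 6.0]
finger_gap: 0.172
grip_force: 59.7
time: 17.22
ee_pos: [0.6007, 0.0217, 0.1506]
eef_rot: [0.472, 3.104, 0.001]
force: [0.0, -0.9, 7.3]
finger_gap: 0.174
grip_force: 60.0
```

Valve met at TCP z≈0.160, so the click should come near 0.125. The ball is next.

```bash
python3 -m handwheel '[[[0,0,0],[0,0,-0.05],1],[[0,0,0],[0,0,-0.1],1],[[0,0,0],[0,0,-0.15],1],[[0,0,0],[0,0,-0.2],1],[[0,0,0],[0,0,-0.2],1]]'
python3 -m handwheel '[[[0,0,0],[0,0,-0.05],1],[[0,0,0],[0,0,-0.1],1],[[0,0,0],[0,0,-0.15],1],[[0,0,0],[0,0,-0.2],1],[[0,0,0],[0,0,-0.2],1]]'
```

```text
time: 17.63
ee_pos: [0.6007, 0.0218, 0.1488]
eef_rot: [0.472, 3.104, 0.001]
force: [-1.0, 0.5, 8.1]
finger_gap: 0.168
grip_force: 60.2
time: 18.05
ee_pos: [0.6006, 0.0218, 0.1466]
eef_rot: [0.472, 3.104, 0.001]
force: [-0.4, 0.7, 7.2]
finger_gap: 0.174
grip_force: 60.0
```

```bash
python3 -m handwheel '[[[0,0,0],[0,0,-0.06],1],[[0,0,0],[0,0,-0.12],1],[[0,0,0],[0,0,-0.18],1],[[0,0,0],[0,0,-0.24],1],[[0,0,0],[0,0,-0.3],1]]'
python3 -m handwheel '[[[0,0,0],[0,0,-0.06],1],[[0,0,0],[0,0,-0.12],1],[[0,0,0],[0,0,-0.18],1],[[0,0,0],[0,0,-0.24],1],[[0,0,0],[0,0,-0.3],1]]'
python3 -m handwheel '[[[0,0,0],[0,0,-0.06],1],[[0,0,0],[0,0,-0.12],1],[[0,0,0],[0,0,-0.18],1],[[0,0,0],[0,0,-0.24],1],[[0,0,0],[0,0,-0.3],1]]'
```

```text
time: 18.47
ee_pos: [0.6007, 0.0218, 0.1437]
eef_rot: [0.472, 3.104, 0.001]
force: [-0.8, 0.4, 8.2]
finger_gap: 0.177
grip_force: 60.0
time: 18.88
ee_pos: [0.6007, 0.0217, 0.1407]
eef_rot: [0.472, 3.104, 0.001]
force: [-0.2, 1.1, 8.7]
finger_gap: 0.176
grip_force: 60.0
time: 19.3
ee_pos: [0.6007, 0.0218, 0.1376]
eef_rot: [0.472, 3.104, 0.001]
force: [0.0, 0.7, 8.2]
finger_gap: 0.175
grip_force: 60.0
```

```bash
python3 -m handwheel '[[[0,0,0],[0,0,-0.06],1],[[0,0,0],[0,0,-0.12],1],[[0,0,0],[0,0,-0.18],1],[[0,0,0],[0,0,-0.24],1],[[0,0,0],[0,0,-0.3],1]]'
python3 -m handwheel '[[[0,0,0],[0,0,-0.06],1],[[0,0,0],[0,0,-0.12],1],[[0,0,0],[0,0,-0.18],1],[[0,0,0],[0,0,-0.24],1],[[0,0,0],[0,0,-0.3],1]]'
python3 -m handwheel '[[[0,0,0],[0,0,-0.05],1],[[0,0,0],[0,0,-0.1],1],[[0,0,0],[0,0,-0.15],1],[[0,0,0],[0,0,-0.2],1],[[0,0,0],[0,0,-0.2],1]]'
```

```text
time: 19.72
ee_pos: [0.6007, 0.0218, 0.1347]
eef_rot: [0.472, 3.104, 0.001]
force: [-0.2, 0.7, 8.6]
finger_gap: 0.173
grip_force: 59.9
time: 20.13
ee_pos: [0.6007, 0.0218, 0.1317]
eef_rot: [0.472, 3.104, 0.001]
force: [-0.5, 0.6, 8.4]
finger_gap: 0.173
grip_force: 59.9
time: 20.55
ee_pos: [0.6007, 0.0218, 0.1295]
eef_rot: [0.472, 3.104, 0.001]
force: [-1.0, 1.1, 5.2]
finger_gap: 0.174
grip_force: 59.9
```

Force is falling, so the ball is entering the groove. Now 1 mm steps.

```bash
python3 -m handwheel '[[[0,0,0],[0,0,-0.03],1],[[0,0,0],[0,0,-0.06],1],[[0,0,0],[0,0,-0.1],1],[[0,0,0],[0,0,-0.1],1],[[0,0,0],[0,0,-0.1],1]]'
python3 -m handwheel '[[[0,0,0],[0,0,-0.03],1],[[0,0,0],[0,0,-0.06],1],[[0,0,0],[0,0,-0.1],1],[[0,0,0],[0,0,-0.1],1],[[0,0,0],[0,0,-0.1],1]]'
```

```text
time: 20.97
ee_pos: [0.6005, 0.0217, 0.1283]
eef_rot: [0.472, 3.104, 0.001]
force: [0.1, 0.9, 3.9]
finger_gap: 0.172
grip_force: 59.5
time: 21.38
ee_pos: [0.6003, 0.0217, 0.1268]
eef_rot: [0.472, 3.105, 0.0]
force: [2.3, 0.4, 2.3]
finger_gap: 0.169
grip_force: 59.3
```

```bash
python3 -m handwheel '[[[0,0,0],[0,0,-0.02],1],[[0,0,0],[0,0,-0.04],1],[[0,0,0],[0,0,-0.06],1],[[0,0,0],[0,0,-0.06],1],[[0,0,0],[0,0,-0.06],1]]'
```

```text
time: 21.8
ee_pos: [0.6002, 0.0216, 0.1264]
eef_rot: [0.472, 3.105, 0.0]
force: [2.8, 0.6, 5.3]
finger_gap: 0.173
grip_force: 59.6
```

```bash
python3 -m handwheel '[[[0,0,0],[0,0,-0.02],1],[[0,0,0],[0,0,-0.04],1],[[0,0,0],[0,0,-0.04],1],[[0,0,0],[0,0,-0.04],1],[[0,0,0],[0,0,-0.04],1]]'
```

```text
time: 22.22
ee_pos: [0.6002, 0.0216, 0.1261]
eef_rot: [0.472, 3.105, 0.0]
force: [2.4, 0.3, 5.0]
finger_gap: 0.173
grip_force: 59.6
```

```bash
python3 -m handwheel '[[[0,0,0],[0,0,-0.02],1],[[0,0,0],[0,0,-0.04],1],[[0,0,0],[0,0,-0.04],1],[[0,0,0],[0,0,-0.04],1],[[0,0,0],[0,0,-0.04],1]]'
```

```text
time: 22.63
ee_pos: [0.6003, 0.0216, 0.1257]
eef_rot: [0.472, 3.105, 0.0]
force: [2.5, 1.8, 6.6]
finger_gap: 0.175
grip_force: 59.7
```

```bash
python3 -m handwheel '[[[0,0,0],[0,0,-0.02],1],[[0,0,0],[0,0,-0.03],1],[[0,0,0],[0,0,-0.03],1],[[0,0,0],[0,0,-0.03],1],[[0,0,0],[0,0,-0.03],1]]'
```

```text
time: 23.05
ee_pos: [0.6003, 0.0216, 0.1256]
eef_rot: [0.472, 3.105, 0.0]
force: [1.6, -0.1, 7.8]
finger_gap: 0.17
grip_force: 59.8
```

```bash
python3 -m handwheel '[[[0,0,0],[0,0,-0.02],1],[[0,0,0],[0,0,-0.03],1],[[0,0,0],[0,0,-0.03],1],[[0,0,0],[0,0,-0.03],1],[[0,0,0],[0,0,-0.03],1]]'
```

```text
time: 23.47
ee_pos: [0.6003, 0.0216, 0.1254]
eef_rot: [0.472, 3.105, 0.0]
force: [1.7, -0.0, 9.3]
finger_gap: 0.172
grip_force: 59.9
```

Firmly rising, so this is the seat. Easing up 1.2 mm to test whether the ball holds it before letting go.

```bash
python3 -m handwheel '[[[0,0,0],[0,0,0.04],1],[[0,0,0],[0,0,0.08],1],[[0,0,0],[0,0,0.12],1],[[0,0,0],[0,0,0.12],1],[[0,0,0],[0,0,0.12],1]]'
```

```text
time: 23.88
ee_pos: [0.6002, 0.0216, 0.1263]
eef_rot: [0.472, 3.105, 0.0]
force: [2.5, 1.3, 5.8]
finger_gap: 0.174
grip_force: 59.6
```

```bash
python3 -m handwheel '[[[0,0,0],[0,0,0.03],1],[[0,0,0],[0,0,0.06],1],[[0,0,0],[0,0,0.06],1],[[0,0,0],[0,0,0.06],1],[[0,0,0],[0,0,0.06],1]]'
python3 -m handwheel '[[[0,0,0],[0,0,0.03],1],[[0,0,0],[0,0,0.05],1],[[0,0,0],[0,0,0.05],1],[[0,0,0],[0,0,0.05],1],[[0,0,0],[0,0,0.05],1]]'
```

```text
time: 24.3
ee_pos: [0.6001, 0.0216, 0.1266]
eef_rot: [0.472, 3.105, 0.0]
force: [3.2, 0.8, 3.7]
finger_gap: 0.172
grip_force: 59.4
time: 24.72
ee_pos: [0.5999, 0.0216, 0.127]
eef_rot: [0.472, 3.106, 0.0]
force: [4.5, 0.8, 1.8]
finger_gap: 0.17
grip_force: 59.0
```

Upward resistance falls steadily and pulling will go negative, so the ball is holding it. One more check, then release.

```bash
python3 -m handwheel '[[[0,0,0],[0,0,0.03],1],[[0,0,0],[0,0,0.05],1],[[0,0,0],[0,0,0.05],1],[[0,0,0],[0,0,0.05],1],[[0,0,0],[0,0,0.05],1]]'
python3 -m handwheel '[[[0,0,0],[0,0,0.03],1],[[0,0,0],[0,0,0.04],1],[[0,0,0],[0,0,0.04],1],[[0,0,0],[0,0,0.04],1],[[0,0,0],[0,0,0.04],1]]'
```

```text
time: 25.13
ee_pos: [0.5998, 0.0216, 0.1274]
eef_rot: [-0.472, -3.106, -0.0]
force: [5.1, 1.6, -1.4]
finger_gap: 0.173
grip_force: 58.6
time: 25.55
ee_pos: [0.6, 0.0216, 0.1281]
eef_rot: [0.472, 3.106, 0.0]
force: [4.0, 1.3, 0.8]
finger_gap: 0.175
grip_force: 59.0
```

The hold is weak near the edge of the groove, so I'll press back to the seat at about 10–11 N and release there.

```bash
python3 -m handwheel '[[[0,0,0],[0,0,-0.06],1],[[0,0,0],[0,0,-0.12],1],[[0,0,0],[0,0,-0.18],1],[[0,0,0],[0,0,-0.24],1],[[0,0,0],[0,0,-0.3],1]]'
python3 -m handwheel '[[[0,0,0],[0,0,-0.02],1],[[0,0,0],[0,0,-0.04],1],[[0,0,0],[0,0,-0.04],1],[[0,0,0],[0,0,-0.04],1],[[0,0,0],[0,0,-0.04],1]]'
```

```text
time: 25.97
ee_pos: [0.5999, 0.0215, 0.1253]
eef_rot: [0.472, 3.106, -0.0]
force: [3.6, 0.5, 9.4]
finger_gap: 0.174
grip_force: 60.2
time: 26.38
ee_pos: [0.5999, 0.0215, 0.1253]
eef_rot: [0.472, 3.105, 0.0]
force: [2.6, 0.8, 9.8]
finger_gap: 0.175
grip_force: 60.3
```

```bash
python3 -m handwheel '[[[0,0,0],[0,0,0],0.7],[[0,0,0],[0,0,0],0.4],[[0,0,0],[0,0,0],0],[[0,0,0],[0,0,0],-1],[[0,0,0],[0,0,0],-1]]'
python3 -m handwheel '[[[0,0,0],[0,0,0],-1],[[0,0,0],[0,0,0],-1],[[0,0,0],[0,0,0],-1],[[0,0,0],[0,0,2],-1],[[0,0,0],[0,0,5],-1]]'
python3 -m handwheel '[[[0,0,0],[0,0,1],-1],[[0,0,0],[0,0,3],-1],[[0,0,0],[0,0,5],-1],[[0,0,0],[0,0,7],-1],[[0,0,0],[0,0,7],-1]]'
python3 - <<'E'
from bench import robot
import cv2,pickle,numpy as np
from h import *
i=robot.get_image('wrist');j=robot.get_image('scene');b=(.5995,.0225)
out=np.zeros((600,800,3),np.uint8)
t=np.linspace(0,2*np.pi,90)
c=cv2.resize(j['pixels'][140:240,290:360,::-1],None,fx=6,fy=6,interpolation=cv2.INTER_CUBIC)
for z,r,col in((.1,.037,(0,0,255)),(.1188,.022,(0,200,0))):
    q=((proj(j,np.c_[b[0]+r*np.cos(t),b[1]+r*np.sin(t),0*t+z])-[290,140]+.5)*6).astype(int);cv2.polylines(c,[q.reshape(-1,1,2)],True,col,1)
out[:,:420]=c
out[:237,420:]=cv2.resize(i['pixels'][:,:,::-1],(380,237));out[240:540,420:]=cv2.resize(j['pixels'][100:340,120:424,::-1],(380,300))
cv2.imwrite('pics/f1.png',out);print(robot.get_state()['force'])
E
```

```text
time: 26.8
ee_pos: [0.5987, 0.0213, 0.1239]
eef_rot: [-0.472, -3.103, 0.001]
force: [0.5, 0.2, 1.0]
finger_gap: 0.714
grip_force: 0.0
time: 27.22
ee_pos: [0.5979, 0.0215, 0.1725]
eef_rot: [-0.471, -3.1, 0.002]
force: [1.4, 0.4, 0.1]
finger_gap: 0.998
grip_force: 0.0
time: 27.63
ee_pos: [0.6016, 0.0216, 0.2485]
eef_rot: [0.472, 3.1, 0.002]
force: [-0.1, 0.6, -1.3]
finger_gap: 1.004
grip_force: 0.0
[-0.25501512  0.08438441 -0.04913108]
```

View pics/f1.png

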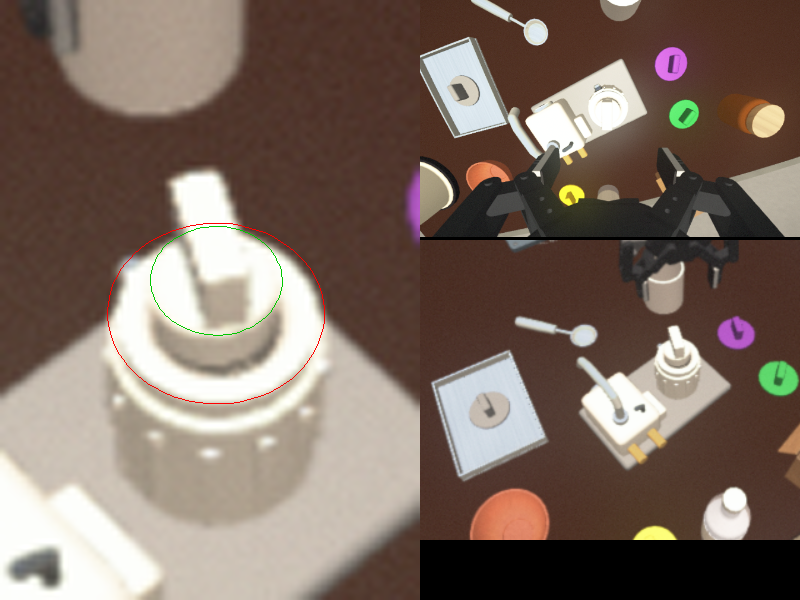

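The cartridge stays down, with its barrel top on the predicted outline, and the cap sits knob up in the tray. A quick check that nothing drifts, then hand in.

```bash
python3 - <<'E'
from bench import robot;import pickle;pickle.dump(robot.get_image('scene')['pixels'],open('a.pkl','wb'))
E
python3 -m handwheel '[[[0,0,0],[0,0,1],-1],[[0,0,0],[0,0,2],-1],[[0,0,0],[0,0,2],-1],[[0,0,0],[0,0,2],-1],[[0,0,0],[0,0,2],-1]]' | head -1
python3 -m handwheel '[[[0,0,0],[0,0,0],-1],[[0,0,0],[0,0,0],-1],[[0,0,0],[0,0,0],-1],[[0,0,0],[0,0,0],-1],[[0,0,0],[0,0,0],-1]]' | head -1
python3 - <<'E'
from bench import robot;import pickle,numpy as np
a=pickle.load(open('a.pkl','rb')).astype(float);b=robot.get_image('scene')['pixels'].astype(float)
d=np.abs(a-b)
m=d[165:235,300:350].mean();r=d[250:280,20:60].mean();print(m,r)
if m<r+2: print(robot.sign_off())
E
```

```text
time: 28.2
time: 28.62
1.486 2.4291666666666667
the job is handed in; nothing more can be done
None
```

The cartridge is pushed into the bay and stayed down after I let go, the dust cap is in the tray knob up, the highest push I read was about 10 N, and the job was handed in at about 29 s; the ball's hold felt weak when I pulled up gently before releasing.

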